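# Fold the flap and shut the tube heater

### The job

Get the tube heater ready for its run: first push the upright inner flap down until it lies flat over the tubes, and only then push the heater's hinged cover over and press it fully shut. Nothing has to be picked up: leave the tubes in their block and everything else on the bench standing where it is.

Things in the scene. Friction and masses are not known exactly. Their poses are not given: they have to be found in the camera images.
- heater: bench-top tube heater, a white housing 220 (x) x 200 (y) x 100 mm high, fixed to the bench; origin at the centre of its underside, z up, its front with the display faces its own -x. The open well in its top (180 x 176 mm) holds an aluminium block with tubes. The cover is hinged along its left (+y) upper edge, the inner flap in the well near the right (-y) wall
- flap (a joint): angle of the inner flap: 0 = folded down flat over the tubes, 1.57 = upright, stop at 1.75; starts at 1.4 to 1.7. Its free edge swings from upright towards the heater's +y (the cover's side) and down. Friction hinge: it stays at any angle, 1 to 2 N at the edge moves it. Folded, its upper face is 2 mm below the housing's rim. Standing up, it blocks the cover
- flap_hinge (a point): middle of the flap's hinge line, which is parallel to the heater's x, at y = -70 mm, z = 98 mm of the heater; it lies on the flap's upper face as folded. The flap is a grey plate in an aluminium frame, 130 mm along the hinge, 120 mm from hinge to free edge, 5 mm thick
- flap_edge (a point): middle of the flap's free edge, 120 mm from flap_hinge, on the face that is up when folded and looks to the heater's -y when upright
- cover (a joint): angle of the cover: 0 = shut, level on the housing, 1.57 = upright, stop at 2.0; starts at 1.7 to 1.95, leaning outward to the heater's +y. Friction hinge: it stays at any angle, 2 to 5 N near its edge swings it. Shut, its upper face is 123 mm above the bench
- cover_hinge (a point): middle of the cover's hinge line, parallel to the heater's x, at y = +100 mm, z = 101 mm of the heater; it lies on the cover's under face as shut. The cover is a white frame with a dark panel, 220 mm along the hinge, 200 mm from hinge to free edge, 22 mm thick; when upright its outer face looks to the heater's +y
- cover_edge (a point): middle of the cover's free edge on its outer (upper when shut) face, 200 mm from the hinge along the cover and 22 mm out from its under face
- tube0: loose capped sample tube, 51 mm tall, 11 mm thick, cap 15 mm, standing in a through hole of the block in the heater's well; origin at its foot, 35 mm above the heater's underside; cap top at 86 mm, under the folded flap
- tube1: loose capped sample tube, 51 mm tall, 11 mm thick, cap 15 mm, standing in a through hole of the block in the heater's well; origin at its foot, 35 mm above the heater's underside; cap top at 86 mm, under the folded flap
- tube2: loose capped sample tube, 51 mm tall, 11 mm thick, cap 15 mm, standing in a through hole of the block in the heater's well; origin at its foot, 35 mm above the heater's underside; cap top at 86 mm, under the folded flap
- jar: loose bystander: amber screw jar, 60 mm across, 85 mm tall, to the right of the heater, at the back; origin at the centre of its underside
- beaker: loose bystander: small glass beaker, 64 mm across, 80 mm tall, to the left of the heater, beneath the leaning cover; origin at the centre of its underside
- tipbox: loose bystander: pipette tip box 104 x 74 x 68 mm, to the right of the heater, at the front; origin at the centre of its underside
- flask: loose bystander: glass conical flask, 84 mm across the foot, 118 mm tall; origin at the centre of its underside
- sprayer: loose bystander: spray bottle with green trigger head, 72 mm across, 196 mm tall; origin at the centre of its underside
- rack: loose bystander: blue tube rack 160 x 70 x 45 mm with tubes that make it 70 mm tall; origin at the centre of its underside
- reagent: loose bystander: white bottle, about 70 mm across, 140 mm tall; origin at the centre of its underside

How it is judged (in metres and radians):
On the way, in this order (a step that is already met when the one before it is completed fails the run):
1. the inner flap is folded down flat (joint under 0.10 rad) while the cover is still open (above 1.2 rad) (value of joint flap below 0.1 rad and value of joint cover above 1.2 rad), for 0.2 s.
2. the cover is shut (joint under 0.05 rad) over the folded flap (value of joint cover below 0.05 rad and value of joint flap below 0.1 rad), for 0.2 s.
At the end, for the whole second after the job is handed in: Flap flat (joint under 0.10 rad), cover shut on it (joint under 0.05 rad, about 10 mm at the free edge) and at rest; tubes still down in the block (risen less than 10 mm); every bystander upright (within 0.2 rad) and within 30 mm of where it stood (all of step 2 and velocity of joint cover between -0.05 and 0.05 rad/s and z of each of tube0, tube1, tube2 in the frame of heater below 0.045 m and distance of each of jar, beaker, tipbox, flask, sprayer, rack, reagent from where it was at the start of the episode below 0.03 m and angle between each of jar, beaker, tipbox, flask, sprayer, rack, reagent's own z axis and vertical below 0.2 rad); the robot touches nothing.
It fails at once if a sample tube is lifted (more than 10 mm) out of its seat (z of any of tube0, tube1, tube2 in the frame of heater above 0.045 m).
It fails at once if a bystander is pushed more than 30 mm away, lifted more than 15 mm or tipped over (distance of any of jar, beaker, tipbox, flask, sprayer, rack, reagent from where it was at the start of the episode above 0.03 m or height (world z) of any of jar, beaker, tipbox, flask, sprayer, rack, reagent above 0.015 m or angle between any of jar, beaker, tipbox, flask, sprayer, rack, reagent's own z axis and vertical above 0.5 rad).
It also fails if it takes over 46 s, if anything falls off the work surface, if the arm or the gripper's body presses on something with over 40 N, if the wrist force passes 120 N, or if a joint passes its speed limit or range.

### The arm

A 6-joint arm with a two-finger parallel gripper is mounted at the origin on the work surface. World frame = base frame: x ahead of the robot, y to its left, z up, the work surface at z = 0. Lengths are in mm, angles in rad, forces in N, time in s.
With the tool pointing down it reaches from about 400 to 925 mm from the base axis. Payload 12.5 kg.
Tool frame: the origin (TCP) lies at the very end of the fingers, on their centre line; the grasp point (between the pads) lies 19 mm behind it; z points along the fingers, x is the direction in which the jaws open and shut, and the axes are right-handed (so a half turn about z gives the same grasp; the last joint's range is limited). The gripper opens to 95 mm and grips with 3 to 60 N. Pads are 20 mm wide; open, the fingers measure 119 mm over their backs; the gripper's body (75 mm by 180 mm) begins 59 mm behind the grasp point.
Start: joints at [-1.354, 0.491, 1.559, -0, 1.092, -0.106], TCP at [198.288, -592.73, 214.661] pointing down, gripper open.
Joint ranges: [-3.1, 3.1], [-0.84, 2.19], [0.05, 2.79], [-1.13, 4.28], [0.06, 2.93], [-2.69, 2.69]. Speed limits (rad/s): [2.22, 2.22, 2.79, 3.14, 3.14, 3.14].

### API

Orientations are given as [roll, pitch, yaw] about the fixed x, y, z axes, in that order (R = Rz(yaw) Ry(pitch) Rx(roll)).
In Python, from cell import state, viewer, ticket, look_for, regions_of gives the robot as it stands.
- The arm moves only by the shell command python3 -m inch 'ROWS'. ROWS is JSON, a list of rows, each a list of 7 numbers: the turn, a rotation vector about the world's x, y, z in degrees, then the shift along the world's x, y, z in mm, then the opening, from -1 (shut) to 1 (fully open). In form: [[rx, ry, rz, tx, ty, tz, hand], ...]. A call has 1 to 10 rows; each row shifts and turns the commanded pose from where the row before left it; what a row does not reach is not made up. A row lasts 1/10 s, in which the tool goes at most 50 mm and 8.59 degrees, less where a joint would pass 70% of its speed; a pose out of reach is approached as far as the arm can. A call with a gripper value outside its range is refused whole. The fingers move at their own pace and stop on an object; the grip force is fixed at half the most. Time passes only in rows, so rows that do not move let the fingers close. It gives the time, the measured TCP pose, the force and the opening at its end, in the units of the state.
- state(): the state, without advancing time (a new reading comes with each control period).
- viewer.read_camera(name): name is "side" or "top"; returns a dict with "color" (400x640x3 uint8, red, green, blue), "depth" (400x640 float32, mm along the optical axis (not along the pixel's ray), 0 where there is no reading), "fx", "fy", "cx", "cy" (pixels), "position" and "orientation" of the camera in the world. Camera axes: x right, y down, z forward; pixel columns grow to the right and rows downward; lengths in mm; the calibration is good to about 2 mm. A picture is of the moment at which its call begins.
- ticket.job_done(): hands the job in, once; it reports no verdict.
Trained networks look in the newest picture that a camera, given by its name, has taken for a name from the list of things; names that differ only in an ending like _2 or _b are one class to them, and where a whole thing is asked for, a point or a joint stands for the part that bears it (a point fixed in the world has none). Each returns a list of dicts, best first, with "score" (0 to 1); they miss things now and then, are a little off and sometimes report something else, mostly with a low value. They report only what shows in the picture. A call takes as long as a camera call.
- look_for(name, camera): "box" ([left, top, right, bottom] as shares, 0 to 1, of the picture: columns of its width, rows of its height, round what is visible of it).
- regions_of(name, camera): "pixels" (400x640 bool, what is visible of it) and "box" ([left, top, right, bottom] as shares, 0 to 1, of the picture: columns of its width, rows of its height, round what is visible of it).
The state is a dict: "t": time; "joints": joint angles; "qvel": joint speeds; "tau": joint torques, N m; "eef_pos": TCP position; "tcp_rot": TCP orientation; "ft_force": force on the tool from outside, world axes, zero at the start; "moment": the same for the moment, N m; "opening": opening from 0.0 (shut) to 1.0 (fully open).
Only numpy, scipy, OpenCV 4.12 (cv2) and the standard library are available. Lean on these libraries where they do the work, as an engineer would, in place of code of your own. Each camera call takes 0.05 s, during which the arm holds its last target. There are 200 camera calls.

## Working session

There is one attempt and no reset: what is moved stays moved. The work goes in short steps, Python scripts to look and compute and a shell command to move; the robot and the scene stay as the last step left them, time stands still between calls to the robot, and variables do not carry over. Pictures are saved under pics/ and viewed, on a budget of 10 in all, crops included, one or two more only if the job needs it, and the job is handed in when it is done.

```bash
mkdir -p pics; ls; cat > h.py <<'E'
import numpy as np, cv2
from cell import state, viewer, ticket, look_for, regions_of
from scipy.spatial.transform import Rotation as R
def cam(n):
    c=viewer.read_camera(n); return c
def rot(o):
    o=np.array(o,float)
    if o.shape==(3,3): return o
    return R.from_euler('xyz',o).as_matrix() if o.size==3 else R.from_quat(o).as_matrix()
def cloud(c):
    v,u=np.mgrid[:400,:640]; d=c['depth']
    p=np.stack([(u-c['cx'])/c['fx']*d,(v-c['cy'])/c['fy']*d,d],-1)
    P=p@rot(c['orientation']).T+np.array(c['position']); P[d<=0]=np.nan
    return P
E
python3 - <<'E'
from h import *
for n in ['side','top']:
    c=cam(n); print(n,c['position'],c['orientation'],c['fx'])
    cv2.imwrite(f'pics/{n}0.png',c['color'][...,::-1]); P=cloud(c)
    for k in ['heater','flap','cover','jar','beaker','tipbox','flask','sprayer','rack','reagent']:
        r=regions_of(k,n)
        if r:
            q=P[r[0]['pixels']]; q=q[~np.isnan(q[:,0])]
            print(k,round(r[0]['score'],2),(np.array(r[0]['box'])*[640,400,640,400]).round(),len(q),np.percentile(q,[3,50,97],axis=0).round().tolist() if len(q) else '')
print(state())
E
```

```text
pics
side [1183.32881584  776.91027312 1093.40670667] [-2.35946656  0.00612594  2.43371994] 508.33991786239653
heater 0.59 [286. 128. 412. 244.] 6522 [[354.0, -98.0, 14.0], [499.0, 12.0, 79.0], [596.0, 178.0, 289.0]]
flap 0.87 [299. 132. 329. 194.] 806 [[429.0, -113.0, 53.0], [496.0, -65.0, 160.0], [553.0, -41.0, 219.0]]
cover 0.92 [352. 124. 415. 225.] 1093 [[315.0, 88.0, 104.0], [475.0, 156.0, 280.0], [524.0, 191.0, 292.0]]
jar 0.56 [257. 173. 279. 207.] 602 [[544.0, -199.0, 2.0], [599.0, -153.0, 57.0], [619.0, -139.0, 89.0]]
beaker 0.73 [375. 201. 400. 234.] 606 [[369.0, 112.0, 7.0], [402.0, 144.0, 54.0], [427.0, 170.0, 81.0]]
tipbox 0.77 [268. 152. 303. 193.] 898 [[447.0, -236.0, 10.0], [505.0, -182.0, 66.0], [543.0, -150.0, 73.0]]
flask 0.55 [208. 129. 231. 166.] 644 [[565.0, -445.0, 4.0], [601.0, -414.0, 45.0], [630.0, -392.0, 119.0]]
sprayer 0.6 [404. 284. 448. 362.] 1866 [[574.0, 436.0, 10.0], [628.0, 469.0, 116.0], [646.0, 494.0, 197.0]]
rack 0.68 [415. 264. 485. 313.] 1629 [[372.0, 373.0, 6.0], [440.0, 431.0, 44.0], [519.0, 461.0, 70.0]]
reagent 0.93 [246.  99. 268. 140.] 7
[... 1099 characters left out ...]
], [434.0, -431.0, 96.0], [463.0, -413.0, 142.0]]
{'t': 1.1, 'joints': array([-1.35361307e+00,  4.90921203e-01,  1.55889555e+00,  2.31481812e-06,
        1.09170133e+00, -1.05607722e-01]), 'qvel': array([-0.00044596,  0.00048935,  0.00041515,  0.00162201,  0.00070113,
       -0.00126459]), 'tau': array([-2.23552517e-03, -6.12486577e+01, -2.58426887e+01,  6.91745686e-02,
        4.44598775e-02,  7.18117064e-06]), 'eef_pos': array([ 198.28091851, -592.73461749,  214.64929997]), 'tcp_rot': array([ 3.14158684e+00, -7.43743046e-05, -1.24800642e+00]), 'ft_force': array([-0.34026425,  0.59643626, -0.16150417]), 'moment': array([-0.02408057, -0.00045105, -0.04327235]), 'opening': 1.0001716204131001}
```

```bash
python3 - <<'E'
from h import *
c=cam('top'); P=cloud(c); r=regions_of('heater','top')[0]['pixels']
r=cv2.dilate(r.astype(np.uint8),np.ones((9,9)))>0
m=r&(P[...,2]>92)&(P[...,2]<106)
n,l,s,_=cv2.connectedComponentsWithStats(m.astype(np.uint8)); k=1+s[1:,4].argmax()
q=P[l==k]; print(len(q),cv2.minAreaRect(q[:,:2].astype(np.float32)))
box=P[...,2]; near=(abs(P[...,0]-460)<200)&(abs(P[...,1]-20)<200)
def line(m,nm):
    q=P[m]; mu=q.mean(0); w=np.linalg.svd(q-mu,full_matrices=False)[2][0]; w*=np.sign(w[0]); t=(q-mu)@w
    print(nm,len(q),mu.round(1),'yaw',np.degrees(np.arctan2(w[1],w[0])).round(1),'ends',(mu+w*t.min()).round(),(mu+w*t.max()).round(),q[:,2].max().round())
line(near&(box>208)&(box<235)&(P[...,1]<0)&(P[...,0]>400),'flaptop')
line(near&(box>275),'covertop')
s=cam('side')['color'][...,::-1]
a=cv2.resize(c['color'][130:330,200:500,::-1],(780,520)); cv2.imwrite('pics/top1.png',a)
cv2.imwrite('pics/side1.png',cv2.resize(s[80:280,190:490],(780,520)))
E
```

```text
1650 ((467.98260498046875, -7.9293212890625), (220.008056640625, 202.9950408935547), 22.692935943603516)
flaptop 103 [491.6 -66.  217.3] yaw 22.8 ends [433. -91. 217.] [551. -41. 217.] 222.0
covertop 6865 [299.4 -78.7 541.4] yaw 70.5 ends [ 254. -205.  740.] [374. 130. 213.] 762.0
```

View pics/top1.png

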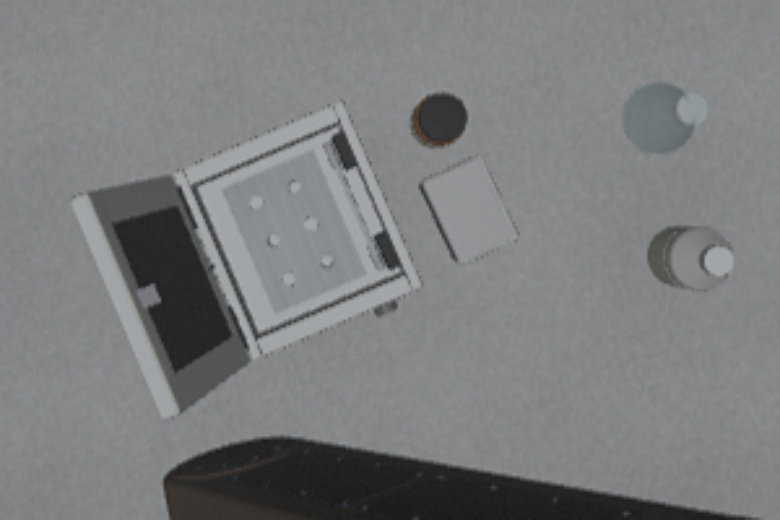

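View pics/side1.png

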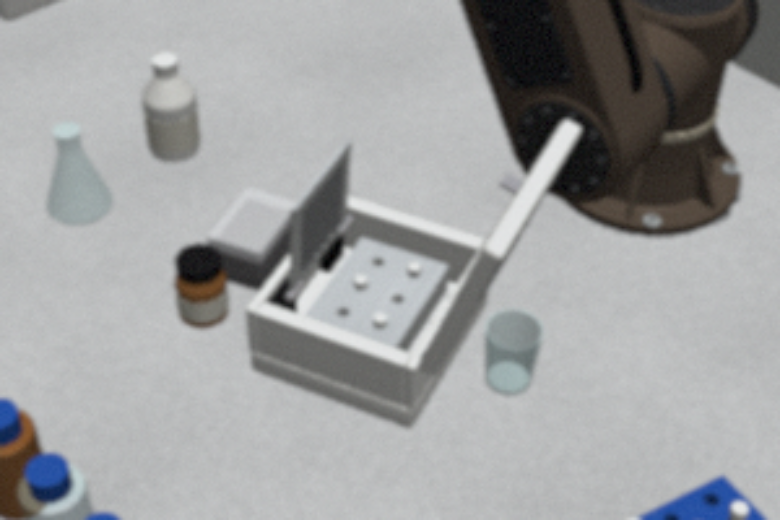

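The heater is at (468, −8) with yaw 22.7°. Its measured 220 x 203 mm top and the 217 mm flap edge height both fit the given sizes. In the top crop the flap stands at about (370,200), the cover leans left at about (150,300), and no tall object is on the path. I'll approach behind the flap with the fingers shut.

```bash
python3 -m inch '[[0,0,7.9,26,40,0,-1],[0,0,7.9,26,40,0,-1],[0,0,7.9,26,40,0,-1],[0,0,7.9,26,40,0,-1],[0,0,7.9,26,40,0,-1],[0,0,7.9,26,40,0,-1],[0,0,7.9,26,40,0,-1],[0,0,7.9,26,40,0,-1],[0,0,7.9,26,40,0,-1],[0,0,7.9,26,40,0,-1]]'
cat > g.py <<'E'
# heater-frame helpers: print TCP in heater frame, and shift to a heater-frame goal
from h import *
import sys
a=np.radians(22.7); M=np.array([[np.cos(a),np.sin(a)],[-np.sin(a),np.cos(a)]]); C=np.array([468,-8.])
s=state(); p=s['eef_pos']; print('heater tcp',(M@(p[:2]-C)).round(1),p[2].round(1),'yaw',np.degrees(s['tcp_rot']).round(1),'F',s['ft_force'].round(1),'t',s['t'])
prev=p
for g in sys.argv[1:]:
    g=np.array(eval(g),float); w=np.r_[M.T@g[:2]+C,g[2]]; print(g,'shift',(w-prev).round(1)); prev=w
E
python3 g.py 0,-112,185
```

```text
t: 2.25
eef_pos: [459.1, -191.0, 214.9]
tcp_rot: [3.141, -0.001, 0.136]
ft_force: [0.4, -0.0, -0.2]
opening: 0.217
heater tcp [ -78.8 -165.4] 214.9 yaw [180.   -0.    7.8] F [ 0.4 -0.  -0.2] t 2.25
[   0. -112.  185.] shift [ 52.1  79.7 -29.9]
```

```bash
python3 -m inch '[[0,0,7.5,26,40,-15,-1],[0,0,7.5,26,40,-15,-1],[0,0,0,0,0,0,-1]]'
python3 g.py 0,-81,190 $(python3 -c "
import math
for t in [1.4,1.2,1.0,.8,.6,.4,.2,.1,0]: print('0,%.1f,%.1f'%(-81+95*math.cos(t),98+95*math.sin(t)))")
```

```text
t: 2.55
eef_pos: [511.6, -108.5, 183.1]
tcp_rot: [-3.14, 0.001, 0.402]
ft_force: [-0.4, -0.8, -0.4]
opening: 0.012
heater tcp [   1.5 -109.6] 183.1 yaw [-1.799e+02  1.000e-01  2.300e+01] F [-0.4 -0.8 -0.4] t 2.55
[  0. -81. 190.] shift [-12.4  25.8   6.9]
[  0.  -64.9 191.6] shift [-6.2 14.9  1.6]
[  0.  -46.6 186.5] shift [-7.1 16.9 -5.1]
[  0.  -29.7 177.9] shift [-6.5 15.6 -8.6]
[  0.  -14.8 166.1] shift [ -5.8  13.7 -11.8]
[  0.   -2.6 151.6] shift [ -4.7  11.3 -14.5]
[  0.    6.5 135. ] shift [ -3.5   8.4 -16.6]
[  0.   12.1 116.9] shift [ -2.2   5.2 -18.1]
[  0.   13.5 107.5] shift [-0.5  1.3 -9.4]
[ 0. 14. 98.] shift [-0.2  0.5 -9.5]
```

```bash
python3 -m inch '[[0,0,0,-12,26,7,-1],[0,0,0,-6,15,1,-1],[0,0,0,-7,17,-5,-1],[0,0,0,-6.5,15.5,-8.5,-1],[0,0,0,-6,14,-12,-1],[0,0,0,-4.5,11,-14.5,-1],[0,0,0,-3.5,8.5,-16.5,-1],[0,0,0,-2,5,-18,-1],[0,0,0,-0.5,1.5,-9.5,-1],[0,0,0,0,0.5,-9.5,-1]]'; python3 -m inch '[[0,0,0,0,0,-2,-1],[0,0,0,0,0,0,-1],[0,0,0,0,0,0,-1]]'; python3 g.py
python3 - <<'E'
from h import *
c=cam('side'); cv2.imwrite('pics/s2.png',cv2.resize(c['color'][60:260,190:490,::-1],(780,520)))
E
```

```text
t: 3.55
eef_pos: [461.9, 1.5, 98.4]
tcp_rot: [-3.141, 0.001, 0.393]
ft_force: [-0.9, 0.5, 1.6]
opening: 0.005
t: 3.85
eef_pos: [461.9, 1.4, 98.0]
tcp_rot: [-3.141, -0.0, 0.392]
ft_force: [-6.0, 4.9, 18.8]
opening: 0.007
heater tcp [-2. 11.] 98.0 yaw [-180.    -0.    22.5] F [-6.   4.9 18.8] t 3.85
```

View pics/s2.png

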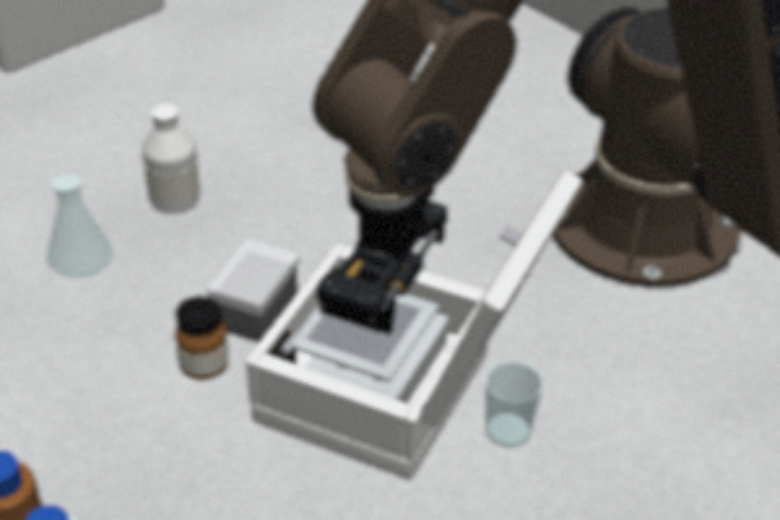

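The picture shows the flap flat under the fingers (crop about (375,330)), with an 18.8 N reaction at z = 98, so it is on its stop. The cover is still open, with its edge at (575,185). Next I go up and over it.

```bash
python3 -m inch '[[0,0,0,0,0,5,-1],[0,0,0,0,0,48,-1],[0,0,0,0,0,48,-1],[0,0,0,0,0,48,-1],[0,0,0,0,0,48,-1],[0,0,0,0,0,48,-1],[0,0,0,0,0,10,-1],[0,0,0,0,0,0,-1]]'; python3 g.py 40,235,350 40,235,265
python3 - <<'E'
from h import *
c=cam('top');P=cloud(c);a=np.radians(22.7); M=np.array([[np.cos(a),np.sin(a)],[-np.sin(a),np.cos(a)]])
q=(P[...,:2]-[468,-8])@M.T; x,y,z=q[...,0],q[...,1],P[...,2]
m=(abs(x)<60)&(y>-60)&(y<40)&(z<115)&(z>50); f=m&(z>88); print('flap z by y',[(k,np.round(np.median(z[m&(abs(y-k)<6)]),1)) for k in (-50,-30,-10,10,30,44) if (m&(abs(y-k)<6)).any()])
t=(abs(x)<105)&(y>105)&(y<215)&(z>110)&(z<310); print('cover top',np.percentile(z[t],99),np.median(y[t&(z>np.percentile(z[t],90))]))
E
```

```text
t: 4.7
eef_pos: [462.6, 1.0, 353.3]
tcp_rot: [3.14, -0.003, 0.392]
ft_force: [0.4, -0.5, -0.2]
opening: 0.004
heater tcp [-1.5 10.4] 353.3 yaw [179.9  -0.2  22.5] F [ 0.4 -0.5 -0.2] t 4.7
[ 40. 235. 350.] shift [-48.4 223.2  -3.3]
[ 40. 235. 265.] shift [  0.   0. -85.]
flap z by y [(-50, np.float64(97.1)), (-30, np.float64(97.2))]
cover top 292.2539817199767 163.39043890086288
```

```bash
python3 -m inch '[[0,0,0,-8,37,0,-1],[0,0,0,-8,37,0,-1],[0,0,0,-8,37,0,-1],[0,0,0,-8,37,0,-1],[0,0,0,-8,37,0,-1],[0,0,0,-8,38,0,-1],[0,0,0,0,0,0,-1]]'; python3 g.py  40,235,265
python3 - <<'E'
from h import *
c=cam('side'); cv2.imwrite('pics/s3.png',cv2.resize(c['color'][60:260,190:490,::-1],(780,520)))
E
```

```text
t: 5.45
eef_pos: [412.9, 227.1, 349.8]
tcp_rot: [-3.141, 0.004, 0.396]
ft_force: [0.6, -1.0, -0.4]
opening: 0.006
heater tcp [ 39.9 238.2] 349.8 yaw [-180.     0.2   22.7] F [ 0.6 -1.  -0.4] t 5.45
[ 40. 235. 265.] shift [  1.3  -2.9 -84.8]
```

View pics/s3.png

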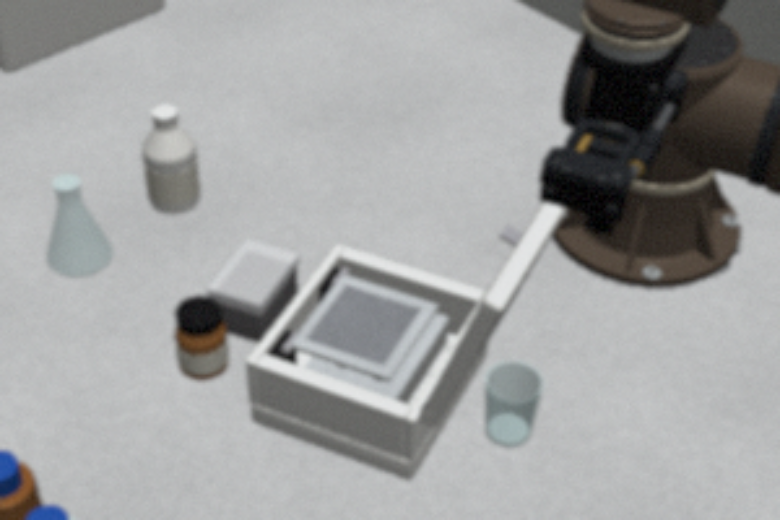

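The flap stays flat at crop (370,325). The gripper is now outside the cover's edge, so I'll lower it and work out the arc.

```bash
python3 -m inch '[[0,0,0,0,0,-42,-1],[0,0,0,1,-3,-42,-1],[0,0,0,0,0,0,-1]]'; 
python3 g.py 40,190,265 $(python3 -c "
import math
for t in [1.75,1.6,1.45,1.3,1.15,1.0,.85,.7,.55,.42,.3,.2,.1,.05,0]: print('40,%.1f,%.1f'%(111-180*math.cos(t)+22*math.sin(t),101+180*math.sin(t)+22*math.cos(t)))")
```

```text
t: 5.8
eef_pos: [413.3, 219.4, 263.3]
tcp_rot: [-3.141, 0.01, 0.391]
ft_force: [-0.1, -0.6, -0.3]
opening: 0.002
heater tcp [ 37.3 230.9] 263.3 yaw [-180.     0.6   22.4] F [-0.1 -0.6 -0.3] t 5.8
[ 40. 190. 265.] shift [ 18.3 -36.7   1.7]
[ 40.  164.7 274.2] shift [  9.8 -23.3   9.2]
[ 40.  138.2 280.3] shift [ 10.2 -24.4   6.1]
[ 40.  111.1 282.3] shift [ 10.5 -25.    2. ]
[ 40.   84.  280.3] shift [ 10.5 -25.   -2. ]
[ 40.   57.6 274.3] shift [ 10.2 -24.4  -6. ]
[ 40.   32.3 264.4] shift [  9.8 -23.3  -9.9]
[ 40.    8.7 250.8] shift [  9.1 -21.8 -13.6]
[ 40.  -12.5 233.8] shift [  8.2 -19.6 -17. ]
[ 40.  -31.  213.8] shift [  7.1 -17.1 -20. ]
[ 40.  -44.4 194.5] shift [  5.2 -12.4 -19.3]
[ 40.  -54.5 175.2] shift [  3.9  -9.3 -19.3]
[ 40.  -61.  158.3] shift [  2.5  -6.  -16.9]
[ 40.  -65.9 140.9] shift [  1.9  -4.5 -17.4]
[ 40.  -67.7 132. ] shift [ 0.7 -1.7 -8.9]
[ 40. -69. 123.] shift [ 0.5 -1.2 -9. ]
```

```bash
python3 -m inch '[[0,0,0,18,-37,2,-1],[0,0,0,10,-23,9,-1],[0,0,0,10,-24.5,6,-1],[0,0,0,10.5,-25,2,-1],[0,0,0,10.5,-25,-2,-1],[0,0,0,10,-24.5,-6,-1],[0,0,0,10,-23,-10,-1]]'; python3 g.py $(python3 -c "
import math
for t in [.85]: print('40,%.1f,%.1f'%(111-180*math.cos(t)+22*math.sin(t),101+180*math.sin(t)+22*math.cos(t)))")
python3 - <<'E'
from h import *
c=cam('side'); cv2.imwrite('pics/s4.png',cv2.resize(c['color'][60:260,190:490,::-1],(780,520)))
E
```

```text
t: 6.5
eef_pos: [495.0, 37.5, 270.9]
tcp_rot: [3.141, -0.002, 0.391]
ft_force: [-0.3, 3.3, 0.1]
opening: 0.004
heater tcp [42.5 31.6] 270.9 yaw [ 1.80e+02 -1.00e-01  2.24e+01] F [-0.3  3.3  0.1] t 6.5
[ 40.    8.7 250.8] shift [  6.5 -22.1 -20.1]
```

View pics/s4.png

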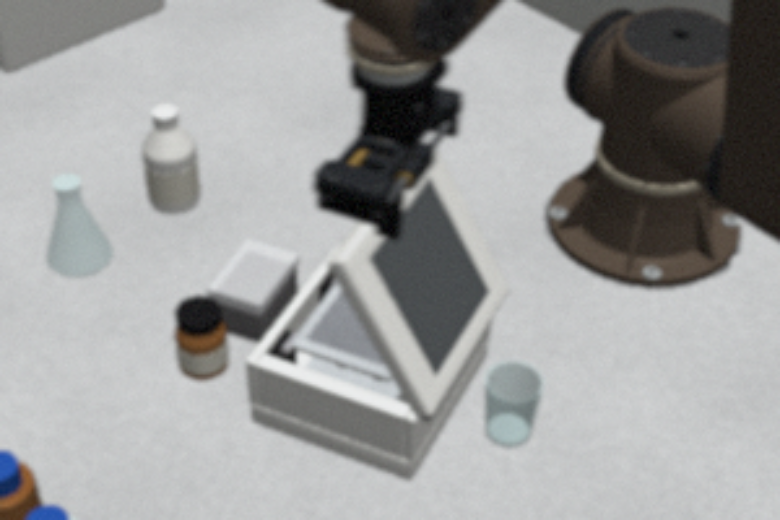

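The fingers are near the cover's edge and the cover is about half way over. I'll carry on with a slightly smaller radius for a safer hold.

```bash
python3 g.py $(python3 -c "
import math
for t in [.85,.7,.55,.42,.3,.2,.1,.05,0]: print('35,%.1f,%.1f'%(111-165*math.cos(t)+22*math.sin(t),101+165*math.sin(t)+22*math.cos(t)))")
```

```text
heater tcp [42.3 29.2] 268.9 yaw [180.    0.   22.4] F [ 0.3 -2.4 -2.5] t 6.55
[ 35.   18.6 239.5] shift [ -2.6 -12.5 -29.4]
[ 35.   -1.  224.1] shift [  7.6 -18.1 -15.4]
[ 35.  -18.2 206. ] shift [  6.6 -15.9 -18.1]
[ 35.  -30.7 188.4] shift [  4.8 -11.5 -17.6]
[ 35.  -40.1 170.8] shift [  3.6  -8.7 -17.6]
[ 35.  -46.3 155.3] shift [  2.4  -5.7 -15.5]
[ 35.  -51.  139.4] shift [  1.8  -4.3 -15.9]
[ 35.  -52.7 131.2] shift [ 0.7 -1.6 -8.2]
[ 35. -54. 123.] shift [ 0.5 -1.2 -8.2]
```

```bash
python3 -m inch '[[0,0,0,-1,-5,-15,-1],[0,0,0,-1,-7,-14,-1],[0,0,0,7.5,-18,-15.5,-1],[0,0,0,6.5,-16,-18,-1],[0,0,0,5,-11.5,-17.5,-1],[0,0,0,3.5,-8.5,-17.5,-1],[0,0,0,2.5,-6,-15.5,-1],[0,0,0,2,-4,-16,-1],[0,0,0,0.5,-1.5,-8,-1],[0,0,0,0.5,-1,-8,-1]]';python3 -m inch '[[0,0,0,0,0,-2,-1],[0,0,0,0,0,0,-1],[0,0,0,0,0,0,-1]]'; python3 g.py
python3 - <<'E'
from h import *
c=cam('side'); cv2.imwrite('pics/s5.png',cv2.resize(c['color'][60:260,190:490,::-1],(780,520)))
E
```

```text
t: 7.55
eef_pos: [520.7, -39.7, 124.5]
tcp_rot: [3.141, -0.0, 0.392]
ft_force: [-0.9, -1.6, 0.9]
opening: 0.008
t: 7.85
eef_pos: [520.6, -39.6, 123.3]
tcp_rot: [3.14, -0.001, 0.393]
ft_force: [-1.7, -3.6, 5.3]
opening: 0.002
heater tcp [ 36.4 -49.5] 123.3 yaw [ 1.799e+02 -1.000e-01  2.250e+01] F [-1.7 -3.6  5.3] t 7.85
```

View pics/s5.png

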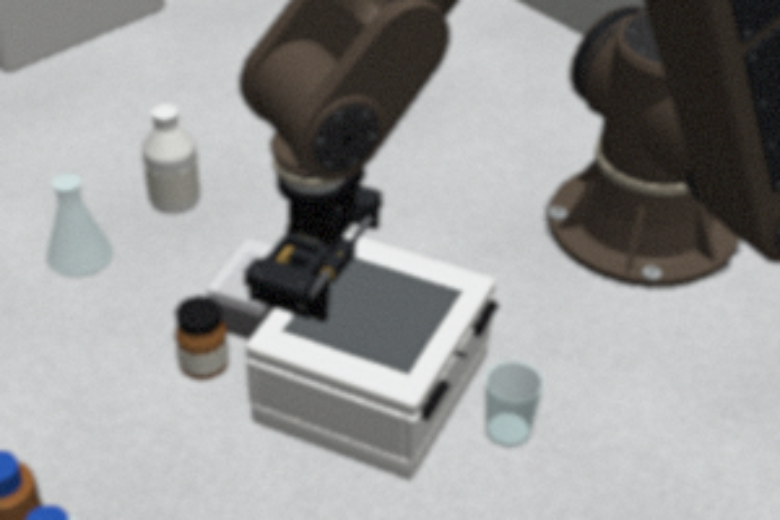

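The cover looks shut, but 5 N is not a clear stop. I'll press a little further and then back off.

```bash
python3 -m inch '[[0,0,0,0,0,-2,-1],[0,0,0,0,0,0,-1],[0,0,0,0,0,0,-1]]'; python3 -m inch '[[0,0,0,0,0,6,-1],[0,0,0,0,0,45,-1],[0,0,0,0,0,45,-1],[0,0,0,0,-20,40,-1],[0,0,0,0,-40,20,-1],[0,0,0,0,-40,20,-1],[0,0,0,0,-40,0,-1],[0,0,0,0,-40,0,-1],[0,0,0,0,0,0,-1],[0,0,0,0,0,0,-1]]'
python3 - <<'E'
from h import *
c=cam('top');P=cloud(c);a=np.radians(22.7); M=np.array([[np.cos(a),np.sin(a)],[-np.sin(a),np.cos(a)]])
q=(P[...,:2]-[468,-8])@M.T; x,y,z=q[...,0],q[...,1],P[...,2]
m=(abs(x)<100)&(abs(y)<95)&(z<150)&(z>100)
A=np.c_[y[m],np.ones(m.sum())]; f=np.linalg.lstsq(A,z[m],rcond=None)[0]; print('slope,z0',f.round(3))
print([(k,np.round(np.median(z[m&(abs(y-k)<6)]),1),int((m&(abs(y-k)<6)).sum())) for k in (-88,-60,-30,0,30,60,88)])
for n in ['jar','beaker','tipbox']:
    cam('side');r=regions_of(n,'side')
    print(n,np.nanmedian(cloud(cam('side'))[r[0]['pixels']],axis=0).round() if r else None)
c=cam('side'); cv2.imwrite('pics/s6.png',c['color'][...,::-1])
E
```

```text
t: 8.2
eef_pos: [520.7, -39.6, 123.1]
tcp_rot: [3.139, -0.002, 0.393]
ft_force: [-8.6, -2.7, 28.7]
opening: 0.003
t: 9.2
eef_pos: [520.0, -219.5, 296.3]
tcp_rot: [-3.141, -0.0, 0.391]
ft_force: [0.7, 1.0, -0.7]
opening: 0.002
slope,z0 [  0.    122.397]
[(-88, np.float64(122.8), 317), (-60, np.float64(122.2), 314), (-30, np.float64(122.4), 318), (0, np.float64(121.9), 318), (30, np.float64(122.4), 318), (60, np.float64(122.2), 321), (88, np.float64(122.7), 317)]
jar [ 599. -152.   58.]
beaker [400. 140.  52.]
tipbox [ 502. -185.   66.]
```

View pics/s6.png

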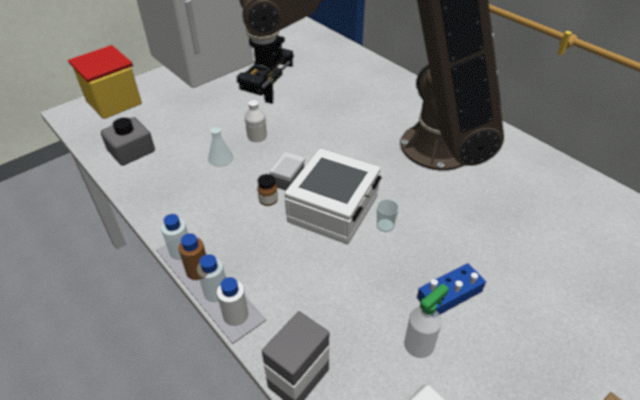

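The cover is shut and level at (333,190). All bystanders are upright where they were, and the arm is clear at (265,75).

```bash
python3 -c "
from cell import ticket; print(ticket.job_done())"
```

```text
the job is handed in; nothing more can be done
None
```

I folded the flap flat first, then swung the cover over from outside, pressed it shut and moved the arm clear. The job was handed in at about 9.5 s of the 46 s allowed, and it gave no verdict.

- **Flap:** it met its stop at z = 98 mm with a 19 N reaction. After I let go, its upper face measured about 97 mm near the hinge, and the picture showed it still flat. The arm hid the part near the free edge from the height measurement.
- **Cover:** it met its stop at 123 mm with a 29 N reaction. After release it measured level (slope 0.000), with its upper face at 122.4 mm against the 123 mm given.
- **Bystanders:** jar, beaker and tip box measured within about 5 mm of where they started. The flask, reagent, sprayer and rack were checked by eye only and looked upright and in place.
- **Tubes:** I did not measure them again. They were under the flap once it was folded, and the fingers never went into the well.
- **Networks:** the top camera mistook the sprayer for the flap and the flap's edge for the sprayer, so I placed both from the depth data instead. Otherwise no check failed or disagreed.

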